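Drop-feed a cartridge into the sample changer

TASK

Turn the carousel counter-clockwise (seen from above) on to its next click, so that an empty pocket stands squarely under the feed hopper. Then draw the bolt and swing the hopper's trap-door right open by its red lever so that the orange cartridge drops into that pocket, swing the door fully shut again and push the bolt fully home over the lever. Finally turn the carousel one more click counter-clockwise; never touch the cartridge yourself, and leave the bottle, mouse and tip box where they stand.

Things in the scene. Friction and masses are not known exactly. Their poses are not given: they have to be found in the camera images.
- changer: the fixed drop-feed sample changer; sizes below in mm in its frame. Origin: on the carousel's axis at table level. Black base 12 thick, x -100..100, y -135..225. Carousel: radius 166, pocket tops at z 100. Two grey columns 12 x 30 at x +-51, y 178, 200 high. Grey bolt shelf at x -124..-44, y 182..234, top at z 186
- axis (a point): point on the carousel's vertical axis, 75 mm above the table (top of the black hub, radius 24)
- chute (a point): centre of the lower mouth of the clear square shaft (hopper above, chute below), fixed, 108 above the table, at y +110 mm in the changer's frame. The shaft is 90 mm square outside, walls 5, from here up to z 262, open on top; the trap-door is its floor at z 205, below that the shaft is open on its +y side
- carousel (a joint): carousel angle, rad, growing counter-clockwise from above; spring clicks every 1.2566 rad (72 degrees), at 0, 1.2566..; starts between clicks at -0.95 to -0.3, so its next click is 0. Between clicks it turns with light friction and stays where left; passing into or out of a click takes about 3 N at a peg; the click draws it in over the last 0.1 rad
- pocket (a point): centre of the floor, 30 mm above the table, of the empty pocket that is under the chute at carousel angle 0; moves with the carousel. The 5 white pockets are 86 mm square inside, walls 3, 70 deep, centred 110 mm from the axis, 72 degrees apart; the next two counter-clockwise are filled with blue cartridges (fixed), the other three empty
- peg0 (a point): top of a yellow upright turning peg on the carousel, 14 mm thick, 74 high (z 30 to 104), 155 mm from the axis, between two pockets (36 degrees counter-clockwise of the pocket above); grip or push it to turn the carousel
- peg1 (a point): top of a yellow upright turning peg on the carousel, 14 mm thick, 74 high (z 30 to 104), 155 mm from the axis, between two pockets (108 degrees counter-clockwise of the pocket above); grip or push it to turn the carousel
- peg2 (a point): top of a yellow upright turning peg on the carousel, 14 mm thick, 74 high (z 30 to 104), 155 mm from the axis, between two pockets (180 degrees counter-clockwise of the pocket above); grip or push it to turn the carousel
- peg3 (a point): top of a yellow upright turning peg on the carousel, 14 mm thick, 74 high (z 30 to 104), 155 mm from the axis, between two pockets (252 degrees counter-clockwise of the pocket above); grip or push it to turn the carousel
- peg4 (a point): top of a yellow upright turning peg on the carousel, 14 mm thick, 74 high (z 30 to 104), 155 mm from the axis, between two pockets (324 degrees counter-clockwise of the pocket above); grip or push it to turn the carousel
- gate (a joint): trap-door angle, rad: 0 shut (level, closing the hopper), 1.45 fully open (hanging down). Stiff hinge, stays where it is left, about 3 to 5 N at the bar; shut it cannot be lifted while the bolt is home
- gate_hinge (a point): point on the hinge line, on the changer's +y side of the hopper, 202 mm above the table; the hinge line runs along the changer's x axis; does not move
- gate_bar (a point): centre of the red round bar at the lever's end, 14 mm thick, 84 long over all, along the changer's x. At gate angle q it is 130 cos(q-0.349) mm out (changer +y) from the hinge and 130 sin(q-0.349) above it: shut 122 out and 44 below; it swings up and in as the door opens. The lever is a fork: two 10 mm arms from the hinge to the bar's ends, 60 mm clear between them
- bolt (a joint): slide bolt, m: 0 home (its 10 mm rod lies across the top of the shut lever's near arm (-x) and locks it), 0.04 fully drawn; moves along the changer's -x as it is drawn; the lever is free beyond 0.025. Stays where it is left; 2 N to slide
- bolt_knob (a point): centre of the top of the bolt's upright black knob, 16 mm thick, 48 high, top 245 mm above the table; moves with the bolt; home it is at x -75, y 215 mm in the changer's frame
- cartridge: loose orange cartridge 62 x 40 x 28 mm, about 0.12 kg, lying on the trap-door in the hopper; origin: centre of its underside
- bottle: bystander: clear bottle with blue cap, 70 mm across, 160 high; origin: centre of its underside
- mouse: bystander: black computer mouse 105 x 60 x 34 mm; origin: centre of its underside
- tipbox: bystander: pipette tip box with green lid 119 x 82 x 58 mm; origin: centre of its underside
Things that resemble listed ones, but are neither listed nor needed, are in the scene too. Of the things like the cartridge, leave any that is pink; of the rest the smaller one is meant.

How it is judged:
On the way, in this order (a step that is already met when the one before it is completed fails the run):
1. the carousel stands at its next click, with the empty pocket under the hopper, while the door is still shut (value of joint carousel between -0.08 and 0.08 rad and value of joint gate below 0.1 rad), for 0.2 s.
2. the bolt is drawn, the trap-door is swung open and the cartridge has dropped into the pocket under the hopper (value of joint bolt above 0.015 m and value of joint gate above 1 rad and horizontal distance between cartridge and pocket below 0.042 m and z of cartridge in the frame of pocket between -0.005 and 0.068 m and value of joint carousel between -0.1 and 0.1 rad), for 0.1 s.
3. the trap-door is shut again and the bolt is home, the carousel not yet turned on (value of joint gate below 0.08 rad and value of joint bolt below 0.008 m and value of joint carousel between -0.15 and 0.15 rad), for 0.2 s.
4. the carousel is turned one click on, the cartridge in its pocket (value of joint carousel between 1.1766 and 1.3366 rad and horizontal distance between cartridge and pocket below 0.042 m and z of cartridge in the frame of pocket between -0.005 and 0.068 m), for 0.2 s.
At the end, for the whole second after the job is handed in: The carousel stands one click (1.2566 rad, within 0.08) past the loading click and is still, the cartridge lies still in the pocket it dropped into (inside its walls, horizontally within 42 mm of its centre), the trap-door is shut (within 0.08 rad) and the bolt is home (within 8 mm) (all of step 4 and velocity of joint carousel between -0.05 and 0.05 rad/s and value of joint gate below 0.08 rad and value of joint bolt below 0.008 m and linear speed of cartridge below 0.02 m/s); the robot touches nothing.
It fails at once if the robot touches the cartridge (contact force between any of the fingers, the arm and cartridge above 0.3 N).
It fails at once if the bottle is moved more than 25 mm or tipped over (distance of bottle from where it was at the start of the episode above 0.025 m or angle between bottle's own z axis and vertical above 0.3 rad).
It fails at once if the mouse is moved more than 25 mm or tipped over (distance of mouse from where it was at the start of the episode above 0.025 m or angle between mouse's own z axis and vertical above 0.3 rad).
It fails at once if the tipbox is moved more than 25 mm or tipped over (distance of tipbox from where it was at the start of the episode above 0.025 m or angle between tipbox's own z axis and vertical above 0.3 rad).
It also fails if it takes over 72 s, if anything falls off the work surface, if the arm or the gripper's body presses on something with over 40 N, if the wrist force passes 120 N, or if a joint passes its speed limit or range.

ROBOT

A 6-joint arm with a two-finger parallel gripper is mounted at the origin on the work surface. World frame = base frame: x ahead of the robot, y to its left, z up, the work surface at z = 0. Lengths are in m, angles in rad, forces in N, time in s.
With the tool pointing down it reaches from about 0.3 to 0.775 m from the base axis. Payload 14.6 kg.
Tool frame: the origin (TCP) lies midway between the tips of the shut fingers; the grasp point (between the pads) lies 19 mm behind it; z points along the fingers, y is the line along which they close (so a half turn about z gives the same grasp; the last joint's range is limited). The gripper opens to 94 mm and grips with 3 to 60 N. Pads are 16 mm wide; open, the fingers measure 119 mm over their backs; the gripper's body (75 mm by 177 mm) begins 78 mm behind the grasp point.
Start: joints at [1.187, 0.3, 1.521, -0, 1.321, -0.067], TCP at [0.171, 0.523, 0.205] pointing down, gripper open.
Joint ranges: [-3.03, 3.03], [-0.79, 2.21], [0.23, 2.52], [-1.04, 4.18], [0, 3.07], [-2.55, 2.55]. Speed limits (rad/s): [2.22, 2.22, 2.57, 3.14, 3.14, 3.14].

INTERFACE

Orientations are given as [roll, pitch, yaw] about the fixed x, y, z axes, in that order (R = Rz(yaw) Ry(pitch) Rx(roll)).
In Python, from station import ctrl gives the robot as it stands. The module is installed in compiled form; this text tells all that it offers.
- The arm moves only by the tool servo_tool, never from a script. Its argument "plan" is a list of rows, each a list of 7 numbers: the opening in per cent of the stroke, from 0 (shut) to 100 (fully open), then the shift along the tool's x, y, z in m, then the turn, a rotation vector about the tool's x, y, z in rad. A call has exactly 8 rows; each row shifts and turns the commanded pose from where the row before left it, along the tool's axes as they then stand; what a row does not reach is not made up. A row lasts 1/8 s, in which the tool goes at most 62.5 mm and 10.7 degrees, less where a joint would pass 70% of its speed; a pose out of reach is approached as far as the arm can. A call with a gripper value outside its range is refused whole. The fingers move at their own pace and stop on an object; "force" is the grip in N (left out, the last holds). Time passes only in rows, so rows that do not move let the fingers close, or fill a call up. It gives the time, the measured TCP pose, the force, the opening and the grip force at its end, in the units of the state.
- ctrl.get_obs(): the state, without advancing time (a new reading comes with each control period).
- ctrl.camera(name): name is "scene" or "top" or "wrist"; returns a dict with "pixels" (400x640x3 uint8, red, green, blue), "z_map" (400x640 float32, m along the optical axis (not along the pixel's ray), 0 where there is no reading), "mtx" (3x3 intrinsics, pixels), "pose" (4x4, takes a point from camera to world coordinates). Camera axes: x right, y up, looking along -z (the intrinsics and any distortion apply to the point x, -y, -z); pixel columns grow to the right and rows downward; lengths in m; the calibration is good to about 2 mm. A picture is of the moment at which its call begins.
- ctrl.hand_in(): hands the job in; it is judged then, once.
The state is a dict: "time_s": time; "qpos": joint angles; "joint_vel": joint speeds; "tau": joint torques, N m; "ee_pos": TCP position; "eef_rot": TCP orientation; "force": force on the tool from outside, world axes, zero at the start; "moment": the same for the moment, N m; "grip_width": finger opening in m; "grip_force": force on a finger pad.
Only numpy, scipy, OpenCV 4.12 (cv2) and the standard library are available. Lean on these libraries where they do the work, as an engineer would, in place of code of your own. Each camera call takes 0.05 s, during which the arm holds its last target. There are 200 camera calls.

## Working session

There is one attempt and no reset: what is moved stays moved. The work goes in short steps, Python scripts to look and compute and a tool call to move; the robot and the scene stay as the last step left them, time stands still between calls to the robot, and variables do not carry over. Pictures are saved under pics/ and viewed, at most 10 in all, crops included, and the job is handed in when it is done.

Besides the shell and the picture viewer there is one more tool, called after "Emit:" as name(argument=value, ...), one argument or row to a line, values as JSON. servo_tool: Moves the arm, as the interface text tells. Its arguments: {"type":"object","properties":{"plan":{"type":"array","items":{"type":"array","items":{"type":"number"}}},"force":{"type":"number"}},"required":["plan"]}

```bash
mkdir -p pics; cat > h.py <<'E'
import numpy as np, cv2
from station import ctrl
from scipy.spatial.transform import Rotation as R
def cam(n):
    c=ctrl.camera(n); return c
def pts(c):
    h,w=c["z_map"].shape; K=c["mtx"]; z=c["z_map"]
    u,v=np.meshgrid(np.arange(w),np.arange(h))
    x=(u-K[0,2])/K[0,0]*z; y=(v-K[1,2])/K[1,1]*z
    P=np.stack([x,-y,-z,np.ones_like(z)],-1)@c["pose"].T
    P=P[...,:3]; P[z<=0]=np.nan
    return P
def save(c,n): cv2.imwrite("pics/"+n+".png",c["pixels"][...,::-1])
E
python3 - <<'E'
from h import *
for n in("scene","top"):
    c=cam(n); save(c,n+"0"); print(n,c["pose"].round(3).tolist(),c["mtx"].round(1).tolist()); np.savez("pics/"+n+"0.npz",**c)
o=ctrl.get_obs(); print(o)
E
```

```text
scene [[-0.779, -0.348, 0.521, 1.257], [0.627, -0.451, 0.636, 0.742], [0.014, 0.822, 0.569, 0.871], [0.0, 0.0, 0.0, 1.0]] [[471.4, 0.0, 326.6], [0.0, 471.4, 203.3], [0.0, 0.0, 1.0]]
top [[-0.012, 0.995, -0.103, 0.465], [-1.0, -0.013, -0.01, -0.043], [-0.011, 0.103, 0.995, 1.304], [0.0, 0.0, 0.0, 1.0]] [[397.9, 0.0, 320.5], [0.0, 397.9, 206.7], [0.0, 0.0, 1.0]]
{'time_s': 0.1, 'qpos': array([ 1.18741598e+00,  3.00420840e-01,  1.52152176e+00, -8.63279558e-06,
        1.32068593e+00, -6.65685427e-02]), 'joint_vel': array([ 0.00042633, -0.00042706, -0.00123914,  0.00055132,  0.00053951,
       -0.0002058 ]), 'tau': array([ 1.06934956e-03, -5.32640398e+01, -3.53285301e+01,  7.09318346e-02,
        2.33897078e-02, -1.25932884e-04]), 'ee_pos': array([0.17124711, 0.52241492, 0.20493899]), 'eef_rot': array([-3.14055852e+00, -6.05623965e-05,  2.82478296e+00]), 'force': array([ 0.0411011 ,  0.26629662, -0.2313546 ]), 'moment': array([ 0.01159714, -0.03254058, -0.01126692]), 'grip_force': 0.0, 'grip_width': 0.09419164910972}
```

View pics/scene0.png

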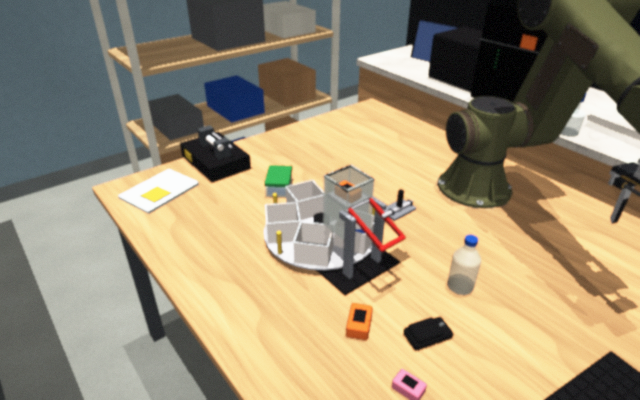

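View pics/top0.png

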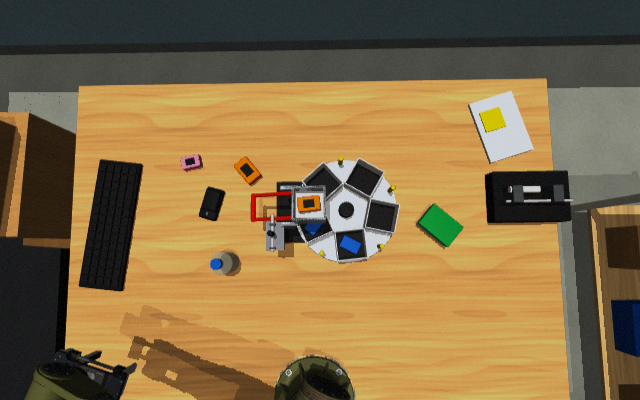

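The scene view shows the changer mid-table, with the red lever at (385,235) and the knob at (400,198).
The top view shows:
- Hub at (347,210), red lever bar at (254,206), knob at (270,233), and yellow pegs at (340,162), (392,188), (382,246) and (322,253).
- Bottle at (222,264), mouse at (212,204), tip box at (440,225).

Cartridge candidates: orange in the hopper at (308,203), a larger orange on the table at (247,170), and pink at (191,161). The one in the hopper fits, because it is the smaller orange one and lies on the trap-door. I'll confirm it in a crop.

```bash
cat >> h.py <<'E'
def ray(c,u,v,zp):
    K=c["mtx"]; d=np.array([(u-K[0,2])/K[0,0],-(v-K[1,2])/K[1,1],-1.])
    d=c["pose"][:3,:3]@d; o=c["pose"][:3,3]; return o+d*(zp-o[2])/d[2]
def blobs(mask,mn=4):
    n,l,s,ce=cv2.connectedComponentsWithStats(mask.astype(np.uint8)); return [(ce[i],s[i],l==i) for i in range(1,n) if s[i][4]>=mn]
E
python3 - <<'E'
from h import *
c=dict(np.load("pics/top0.npz")); im=c["pixels"]; hsv=cv2.cvtColor(im,cv2.COLOR_RGB2HSV); P=pts(c)
H,S,V=[hsv[...,i].astype(int) for i in range(3)]
def rep(n,m,z,mn=4):
    for ce,s,mm in blobs(m,mn):
        q=P[mm]; print(n,ce.round(1),s[:5],"ray",ray(c,*ce,z)[:2].round(4),"dep",np.nanmedian(q,0).round(4))
roi=np.zeros(H.shape,bool); roi[140:280,235:410]=1
rep("yel",roi&(H>22)&(H<32)&(S>190)&(V>120),.104)
rep("red",roi&((H<5)|(H>175))&(S>170)&(V>80),.158,15)
rep("hub",roi&(V<45)&(np.hypot(P[...,0]-0.45,P[...,1]+.11)<.05)&(P[...,2]>.06),.075,20)
rep("knob",roi&(V<60)&(P[...,2]>.225),.245)
rep("grey/colum",roi&(abs(P[...,2]-.2)<.006)&(P[...,1]>.02)&(S<60),.2)
rep("shelf",roi&(abs(P[...,2]-.186)<.006)&(P[...,1]>.02)&(S<60),.186)
rep("hoptop",roi&(P[...,2]>.252)&(P[...,2]<.27),.262)
allr=np.ones(H.shape,bool)
rep("orange",(H>6)&(H<18)&(S>220)&(V>180),.03,30)
rep("bottlecap",(H>100)&(H<125)&(S>150)&(V>120),.16,20)
# rim of carousel: white pixels at z~.03
x=cv2.resize(im[150:270,180:300][:,:],None,fx=5,fy=5,interpolation=cv2.INTER_CUBIC)
x=cv2.resize(im[140:240,170:330],None,fx=5,fy=5,interpolation=cv2.INTER_CUBIC)
cv2.imwrite("pics/crop1.png",x[...,::-1])
E
```

```text
yel [340.5 158.1] [339 156   4   5  15] ray [ 0.7383 -0.094 ] dep [ 0.7392 -0.0953  0.1009]
yel [392.5 186.9] [391 185   4   5  15] ray [ 0.647  -0.2506] dep [ 0.6467 -0.2516  0.1024]
yel [381.5 246.2] [380 245   4   4  13] ray [ 0.4679 -0.2123] dep [ 0.4683 -0.2132  0.102 ]
yel [321.4 252.6] [320 251   4   4  13] ray [ 0.4507 -0.0317] dep [ 0.4496 -0.0306  0.1035]
red [263.7 203.5] [251 191  40  31 279] ray [0.5951 0.1335] dep [0.6107 0.1429 0.1689]
red [282.1 217.8] [274 216  17   5  71] ray [0.5527 0.0801] dep [0.5513 0.0768 0.1937]
knob [313.8 188.8] [313 188   3   2   4] ray [ 0.6233 -0.0145] dep [ 0.6252 -0.0137  0.228 ]
knob [308.4 203.1] [303 200  11   8  71] ray [5.846e-01 3.000e-04] dep [0.5863 0.0016 0.2329]
knob [269.8 232.9] [267 230   7   6  28] ray [0.5061 0.1037] dep [0.5059 0.1034 0.2434]
grey/colum [286.2 186.8] [280 185  18   5  62] ray [0.6365 0.064 ] dep [0.6364 0.0647 0.199 ]
grey/colum [297.9 193.8] [295 191   7   7  38] ray [0.6165 0.0311] dep [0.6154 0.0308 0.2039]
grey/colum [295.4 202. ] [295 201   2   3   5] ray [0.5933 0.0384] dep [0.5928 0.0391 0.2029]
g
[... 314 characters left out ...]
   6  16  46] ray [0.4771 0.104 ] dep [0.4758 0.1042 0.197 ]
shelf [267.8 236. ] [266 222   6  28 109] ray [0.4999 0.1175] dep [0.497  0.1174 0.1857]
shelf [278.7 236.2] [273 222  12  28 274] ray [0.499  0.0867] dep [0.4994 0.0863 0.1855]
hoptop [308.  202.7] [291 186  35  34 252] ray [0.5839 0.0007] dep [0.5835 0.0019 0.2612]
orange [246.6 169.5] [234 157  26  26 242] ray [0.7217 0.2093] dep [0.7198 0.2072 0.0359]
orange [308.7 203.1] [297 196  23  15 171] ray [0.6089 0.0078] dep [ 0.5864 -0.0014  0.2322]
bottlecap [350. 244.] [340 235  21  19 231] ray [ 0.4749 -0.1144] dep [ 0.4758 -0.1208  0.0578]
bottlecap [215.3 263.7] [210 259  11  10  86] ray [0.4236 0.2714] dep [0.4228 0.2719 0.1593]
```

View pics/crop1.png

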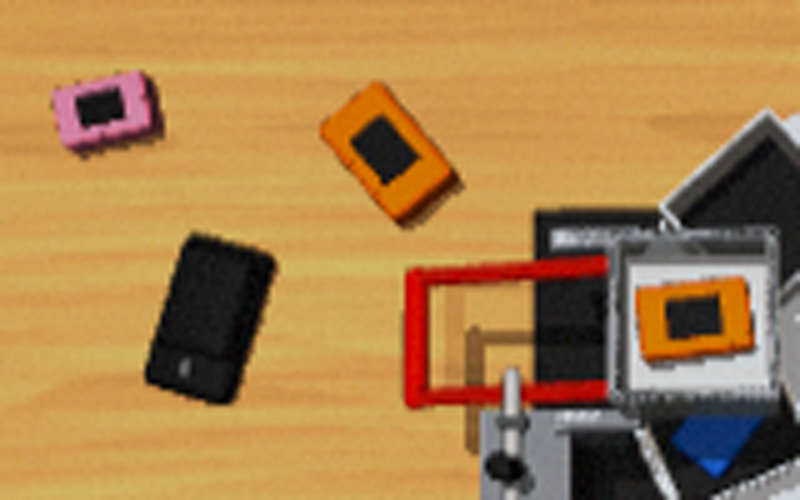

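The crop confirms it: the cartridge lying in the hopper, crop (695,318), is smaller than the orange decoy at (390,152). The pink one is left alone. Next I fit the changer's pose.

```bash
python3 - <<'E'
from h import *
from scipy.optimize import least_squares
pg=np.array([[.7383,-.094],[.647,-.2506],[.4679,-.2123],[.4507,-.0317]])
f=least_squares(lambda p:(pg-p[:2]-.155*np.c_[np.cos(p[2]-np.arange(4)*1.25664),np.sin(p[2]-np.arange(4)*1.25664)]).ravel(),[.58,-.11,1.5])
print(f.x,f.fun.reshape(-1,2).round(4).tolist())
# landmarks -> full fit (changer coords -> world)
L=np.array([[0,.110],[-.075,.215],[0,0]]); W=np.array([[.5839,.0007],[.5061,.1037],f.x[:2]])
g=least_squares(lambda p:((R.from_euler("z",p[2]).as_matrix()[:2,:2]@L.T).T+p[:2]-W).ravel(),[.58,-.11,0])
print(g.x,g.fun.reshape(-1,2).round(4).tolist())
c=dict(np.load("pics/top0.npz"));P=pts(c);hsv=cv2.cvtColor(c["pixels"],cv2.COLOR_RGB2HSV);H,S,V=[hsv[...,i].astype(int) for i in range(3)]
m=((H<5)|(H>175))&(S>170)&(V>80); m[:,:240]=0;m[:,259:]=0;m[:188]=0;m[225:]=0
v,u=np.nonzero(m);print("bar px",u.mean(),v.min(),v.max(),ray(c,254,(v.min()+v.max())/2,.158),np.nanmedian(P[m],0))
th=g.x[2]
for k in range(4):
    d=pg[k]-g.x[:2]; print("peg ang rel changer y deg",np.degrees(np.arctan2(d[1],d[0])-th)-90)
o=ctrl.get_obs(); rr=R.from_euler("xyz",o["eef_rot"]).as_matrix(); print(rr.round(3))
E
```

```text
[ 0.58419769 -0.10928287  0.10033735] [[-0.0001, -0.0002], [0.0004, 0.0006], [-0.0007, 0.0002], [0.0004, -0.0005]]
[ 0.58480611 -0.10954459  0.01609412] [[-0.0009, -0.0003], [0.0003, 0.0005], [0.0006, -0.0003]]
bar px 253.2330827067669 194 221 [0.58374524 0.1617475  0.158     ] [0.58216521 0.16380415 0.16316114]
peg ang rel changer y deg -85.13939776598745
peg ang rel changer y deg -157.12857320185708
peg ang rel changer y deg -229.60805459219014
peg ang rel changer y deg 58.94399046702961
[[-0.95   0.312 -0.   ]
 [ 0.312  0.95  -0.001]
 [ 0.    -0.001 -1.   ]]
```

```bash
cat >> h.py <<'E'
C=np.array([.5845,-.1094]); TH=.016
def w(x,y,z=None):  # changer -> world
    q=C+R.from_euler("z",TH).as_matrix()[:2,:2]@[x,y]
    return q if z is None else np.r_[q,z]
def down(az):  # tool down, tool y at world azimuth az (changer axes + TH)
    return R.from_euler("xyz",[np.pi,0,az+TH+np.pi/2])
def plan(wps,start=None):
    """wps: (pos, Rot, rows, open%); prints rows, rounding fed back"""
    o=ctrl.get_obs(); p=o["ee_pos"].copy(); r=R.from_euler("xyz",o["eef_rot"])
    if start: p,r=np.array(start[0]),start[1]
    k=0; q0,r0=p,r
    for P,Q,n,op in wps:
        P=np.array(P); rv=(r0.inv()*Q).as_rotvec()
        for i in range(1,n+1):
            tp=q0+(P-q0)*i/n; tr=r0*R.from_rotvec(rv*i/n)
            d=r.inv().apply(tp-p).round(3); t=(r.inv()*tr).as_rotvec().round(3)
            p=p+r.apply(d); r=r*R.from_rotvec(t)
            print([op]+(d+0).tolist()+(t+0).tolist(),end=",\n" if (k+1)%8 else "\n--\n"); k+=1
        q0,r0=P,Q
    print("rows",k,"end",p.round(4))
def peg(phi,z,r=.155):
    return w(-r*np.sin(phi),r*np.cos(phi),z)
def tang(phi): return down(np.arctan2(-np.sin(phi),-np.cos(phi)))
E
python3 - <<'E'
from h import *
a=np.radians(130.7); print(peg(a,.1))
plan([(peg(a,.205),tang(a),16,45),(peg(a,.066),tang(a),4,45),(peg(a,.066),tang(a),4,0)])
E
```

```text
[ 0.46862135 -0.21234241  0.1       ]
[45, -0.032, -0.038, 0.0, 0.0, 0.0, 0.131],
[45, -0.037, -0.033, 0.0, 0.0, 0.0, 0.131],
[45, -0.04, -0.029, 0.0, 0.0, 0.0, 0.131],
[45, -0.044, -0.022, 0.0, 0.0, 0.0, 0.132],
[45, -0.047, -0.017, 0.0, 0.0, 0.0, 0.131],
[45, -0.048, -0.01, 0.0, 0.0, 0.0, 0.131],
[45, -0.05, -0.004, 0.0, 0.0, 0.001, 0.131],
[45, -0.049, 0.002, 0.0, 0.0, 0.0, 0.131]
--
[45, -0.049, 0.009, 0.0, 0.0, 0.0, 0.131],
[45, -0.047, 0.015, 0.0, 0.0, 0.0, 0.132],
[45, -0.045, 0.021, 0.0, 0.0, 0.0, 0.131],
[45, -0.042, 0.027, 0.0, 0.0, 0.0, 0.131],
[45, -0.037, 0.032, 0.0, -0.001, 0.0, 0.131],
[45, -0.034, 0.037, 0.0, 0.0, 0.0, 0.131],
[45, -0.028, 0.041, 0.0, 0.0, 0.0, 0.131],
[45, -0.022, 0.044, 0.0, 0.0, 0.0, 0.131]
--
[45, 0.0, 0.0, 0.035, 0.0, 0.0, 0.0],
[45, 0.0, 0.0, 0.035, 0.0, 0.0, 0.0],
[45, 0.0, 0.0, 0.034, 0.0, 0.0, 0.0],
[45, 0.0, 0.0, 0.035, 0.0, 0.0, 0.0],
[0, 0.0, 0.0, 0.0, 0.0, 0.0, 0.0],
[0, 0.0, 0.0, 0.0, 0.0, 0.0, 0.0],
[0, 0.0, 0.0, 0.0, 0.0, 0.0, 0.0],
[0, 0.0, 0.0, 0.0, 0.0, 0.0, 0.0]
--
rows 24 end [ 0.4691 -0.2124  0.0662]
```

Emit:
servo_tool(
  plan=[
    [45,-0.032,-0.038,0,0,0,0.131],
    [45,-0.037,-0.033,0,0,0,0.131],
    [45,-0.04,-0.029,0,0,0,0.131],
    [45,-0.044,-0.022,0,0,0,0.132],
    [45,-0.047,-0.017,0,0,0,0.131],
    [45,-0.048,-0.01,0,0,0,0.131],
    [45,-0.05,-0.004,0,0,0,0.131],
    [45,-0.049,0.002,0,0,0,0.131],
  ],
  force=15,
)

```text
time_s: 1.1
ee_pos: [0.3202, 0.154, 0.2055]
eef_rot: [3.141, -0.0, 1.772]
force: [0.2, 0.4, 0.2]
grip_width: 0.0422
grip_force: 0.0
```

Emit:
servo_tool(
  plan=[
    [45,-0.049,0.009,0,0,0,0.131],
    [45,-0.047,0.015,0,0,0,0.132],
    [45,-0.045,0.021,0,0,0,0.131],
    [45,-0.042,0.027,0,0,0,0.131],
    [45,-0.037,0.032,0,0,0,0.131],
    [45,-0.034,0.037,0,0,0,0.131],
    [45,-0.028,0.041,0,0,0,0.131],
    [45,-0.022,0.044,0,0,0,0.131],
  ],
)

```text
time_s: 2.1
ee_pos: [0.4695, -0.2138, 0.2052]
eef_rot: [-3.141, 0.0, 0.722]
force: [0.4, 1.2, 0.9]
grip_width: 0.0421
grip_force: 0.0
```

Emit:
servo_tool(
  plan=[
    [45,0,0,0.035,0,0,0],
    [45,0,0,0.035,0,0,0],
    [45,0,0,0.034,0,0,0],
    [45,0,0,0.035,0,0,0],
    [0,0,0,0,0,0,0],
    [0,0,0,0,0,0,0],
    [0,0,0,0,0,0,0],
    [0,0,0,0,0,0,0],
  ],
)

```text
time_s: 3.1
ee_pos: [0.4698, -0.2124, 0.0678]
eef_rot: [3.139, -0.001, 0.727]
force: [-1.2, 0.4, 7.2]
grip_width: 0.0137
grip_force: 15.0
```

Emit:
servo_tool(
  plan=[
    [0,0.001,0.0165,0,0,0,-0.107],
    [0,0.001,0.0165,0,0,0,-0.107],
    [0,0.001,0.0165,0,0,0,-0.107],
    [0,0.001,0.0165,0,0,0,-0.107],
    [0,0.001,0.0165,0,0,0,-0.107],
    [0,0.001,0.0165,0,0,0,-0.107],
    [0,0.001,0.0165,0,0,0,-0.107],
    [0,0.001,0.0165,0,0,0,-0.107],
  ],
)

```text
time_s: 4.1
ee_pos: [0.5878, -0.2627, 0.0678]
eef_rot: [3.14, -0.0, 1.586]
force: [-7.5, 8.3, 10.1]
grip_width: 0.0135
grip_force: 15.0
```

```bash
python3 - <<'E'
from h import *
print(ctrl.get_obs()["ee_pos"],peg(np.pi,.067))
E
```

```text
[ 0.58784583 -0.26269031  0.06778074] [ 0.58697989 -0.26438016  0.067     ]
```

Emit:
servo_tool(
  plan=[
    [45,0,0,0,0,0,0],
    [45,0,0,0,0,0,0],
    [45,0,0,-0.03,0,0,0],
    [45,0,0,-0.04,0,0,0],
    [45,0,0,-0.04,0,0,0],
    [45,0,0,-0.04,0,0,0],
    [45,0,0,-0.04,0,0,0],
    [45,0,0,-0.04,0,0,0],
  ],
)

```text
time_s: 5.1
ee_pos: [0.5862, -0.2632, 0.2979]
eef_rot: [-3.141, 0.0, 1.581]
force: [-1.0, -0.2, 0.2]
grip_width: 0.0422
grip_force: 0.0
```

```bash
cat > look.py <<'E'
from h import *
import sys
c=cam("top"); save(c,sys.argv[1]); np.savez("pics/"+sys.argv[1]+".npz",**c)
im=c["pixels"]; hsv=cv2.cvtColor(im,cv2.COLOR_RGB2HSV); P=pts(c)
H,S,V=[hsv[...,i].astype(int) for i in range(3)]
roi=np.zeros(H.shape,bool); roi[140:280,235:410]=1
for n,m,z,mn in(("yel",roi&(H>22)&(H<32)&(S>190)&(V>120),.104,4),("knob",roi&(V<60)&(P[...,2]>.225)&(P[...,2]<.255),.245,4),("orange",roi&(H>6)&(H<18)&(S>220)&(V>100),.05,10)):
    for ce,s,mm in blobs(m,mn):
        q=ray(c,*ce,z)[:2]; l=R.from_euler("z",-TH).as_matrix()[:2,:2]@(q-C)
        print(n,ce.round(1),s[4],"w",q.round(4),"ch",l.round(4),"phi",np.degrees(np.arctan2(-l[0],l[1])).round(1),"r",np.hypot(*l).round(3),"dep",np.nanmedian(P[mm],0).round(3))
E
python3 look.py t1; python3 - <<'E'
from h import *
k=np.r_[.506,.104,.30]; k2=k.copy(); k2[2]=.215
plan([(k,down(0),8,45),(k2,down(0),4,45),(k2,down(0),4,0)])
E
```

```text
yel [359.6 159.4] 15 w [ 0.7335 -0.1524] ch [ 0.1482 -0.0454] phi -107.0 r 0.155 dep [ 0.734 -0.153  0.103]
yel [303.9 180.4] 16 w [0.6707 0.0191] ch [0.0882 0.1271] phi -34.8 r 0.155 dep [0.672 0.019 0.103]
yel [306.5 240.2] 13 w [0.4885 0.0125] ch [-0.094   0.1234] phi 37.3 r 0.155 dep [0.489 0.012 0.102]
yel [365.2 256.4] 12 w [ 0.4379 -0.1628] ch [-0.1474 -0.051 ] phi 109.1 r 0.156 dep [ 0.438 -0.162  0.102]
knob [308.4 203.1] 71 w [5.846e-01 3.000e-04] ch [0.0018 0.1097] phi -1.0 r 0.11 dep [0.586 0.002 0.233]
knob [311. 220.] 5 w [ 0.5392 -0.0063] ch [-0.0436  0.1038] phi 22.8 r 0.113 dep [ 0.54  -0.006  0.229]
knob [269.8 233.1] 26 w [0.5056 0.1038] ch [-0.0755  0.2144] phi 19.4 r 0.227 dep [0.506 0.104 0.243]
orange [247.  169.8] 270 w [0.7169 0.2042] ch [0.1374 0.3114] phi -23.8 r 0.34 dep [0.719 0.206 0.036]
orange [309.7 203.8] 130 w [0.6043 0.004 ] ch [0.0217 0.113 ] phi -10.8 r 0.115 dep [ 0.583 -0.006  0.232]
[45, 0.046, -0.01, 0.0, 0.001, 0.0, -0.001],
[45, 0.046, -0.009, 0.001, 0.001, 0.001, 0.0],
[45, 0.046, -0.01, 0.0, 0.0, 0.0, -0.001],
[45, 0.046, -0.009, 0.0, 0.001, 0.001, -0.001],
[45, 0.046, -0.01, 0.001, 0.001, 0.0, -0.001],
[45, 0.046, -0.009, 0.0, 0.001, 0.001, 0.0],
[45, 0.047, -0.01, 0.0, 0.001, 0.0, -0.001],
[45, 0.046, -0.009, 0.001, 0.001, 0.001, -0.001]
--
[45, 0.0, 0.0, 0.021, 0.0, 0.0, 0.0],
[45, 0.0, 0.0, 0.021, 0.0, 0.0, 0.0],
[45, 0.0, 0.0, 0.022, 0.0, 0.0, 0.0],
[45, 0.0, 0.0, 0.021, 0.0, 0.0, 0.0],
[0, 0.0, 0.0, 0.0, 0.0, 0.0, 0.0],
[0, 0.0, 0.0, 0.0, 0.0, 0.0, 0.0],
[0, 0.0, 0.0, 0.0, 0.0, 0.0, 0.0],
[0, 0.0, 0.0, 0.0, 0.0, 0.0, 0.0]
--
rows 16 end [0.5063 0.1044 0.2149]
```

Emit:
servo_tool(
  plan=[
    [45,0.046,-0.01,0,0,0,0],
    [45,0.046,-0.009,0.001,0,0,0],
    [45,0.046,-0.01,0,0,0,0],
    [45,0.046,-0.009,0,0,0,0],
    [45,0.046,-0.01,0.001,0,0,0],
    [45,0.046,-0.009,0,0,0,0],
    [45,0.047,-0.01,0,0,0,0],
    [45,0.046,-0.009,0,0,0,0],
  ],
)

```text
time_s: 6.15
ee_pos: [0.5055, 0.106, 0.2944]
eef_rot: [3.141, 0.0, 1.581]
force: [1.1, 0.1, 0.0]
grip_width: 0.0423
grip_force: 0.0
```

Emit:
servo_tool(
  plan=[
    [45,0,0,0.021,0,0,0],
    [45,0,0,0.021,0,0,0],
    [45,0,0,0.022,0,0,0],
    [45,0,0,0.021,0,0,0],
    [0,0,0,0,0,0,0],
    [0,0,0,0,0,0,0],
    [0,0,0,0,0,0,0],
    [0,0,0,0,0,0,0],
  ],
)

```text
time_s: 7.15
ee_pos: [0.5067, 0.1049, 0.2103]
eef_rot: [3.14, -0.0, 1.583]
force: [-1.8, -0.5, 5.9]
grip_width: 0.0155
grip_force: 15.0
```

Emit:
servo_tool(
  plan=[
    [0,0,-0.008,0,0,0,0],
    [0,0,-0.008,0,0,0,0],
    [0,0,-0.008,0,0,0,0],
    [0,0,-0.008,0,0,0,0],
    [0,0,-0.008,0,0,0,0],
    [0,0,0,0,0,0,0],
    [45,0,0,0,0,0,0],
    [45,0,0,0,0,0,0],
  ],
)

```text
time_s: 8.15
ee_pos: [0.4662, 0.1044, 0.2093]
eef_rot: [-3.141, 0.0, 1.583]
force: [0.3, 0.3, -0.4]
grip_width: 0.032
grip_force: 0.0
```

```bash
python3 - <<'E'
from h import *
p=ctrl.get_obs()["ee_pos"]; u=p.copy(); u[2]=.275
b=np.r_[.582,.163,.275]; b2=b.copy(); b2[2]=.140
plan([(u,down(0),2,45),(b,down(np.pi/2),10,45),(b2,down(np.pi/2),4,45),(b2,down(np.pi/2),4,0)])
E
```

```text
[45, 0.0, 0.0, -0.033, 0.0, 0.0, -0.002],
[45, 0.0, 0.0, -0.033, -0.001, 0.0, -0.002],
[45, 0.006, 0.012, 0.0, 0.0, 0.0, -0.157],
[45, 0.004, 0.012, 0.0, 0.0, 0.0, -0.157],
[45, 0.001, 0.013, 0.0, 0.0, 0.0, -0.157],
[45, 0.0, 0.013, 0.0, 0.0, 0.0, -0.157],
[45, -0.002, 0.013, 0.0, 0.0, 0.0, -0.157],
[45, -0.004, 0.012, 0.0, 0.0, 0.0, -0.157]
--
[45, -0.006, 0.011, 0.0, 0.0, 0.0, -0.158],
[45, -0.008, 0.011, 0.0, 0.0, 0.0, -0.157],
[45, -0.01, 0.008, 0.0, 0.0, 0.0, -0.157],
[45, -0.01, 0.008, 0.0, 0.0, 0.0, -0.157],
[45, 0.0, 0.0, 0.034, 0.0, 0.0, 0.0],
[45, 0.0, 0.0, 0.034, 0.0, 0.0, 0.0],
[45, 0.0, 0.0, 0.034, 0.0, 0.0, 0.0],
[45, 0.0, 0.0, 0.033, 0.0, 0.0, 0.0]
--
[0, 0.0, 0.0, 0.0, 0.0, 0.0, 0.0],
[0, 0.0, 0.0, 0.0, 0.0, 0.0, 0.0],
[0, 0.0, 0.0, 0.0, 0.0, 0.0, 0.0],
[0, 0.0, 0.0, 0.0, 0.0, 0.0, 0.0],
rows 20 end [0.5818 0.1631 0.1404]
```

Emit:
servo_tool(
  plan=[
    [45,0,0,-0.033,0,0,0],
    [45,0,0,-0.033,0,0,0],
    [45,0.006,0.012,0,0,0,-0.157],
    [45,0.004,0.012,0,0,0,-0.157],
    [45,0.001,0.013,0,0,0,-0.157],
    [45,0,0.013,0,0,0,-0.157],
    [45,-0.002,0.013,0,0,0,-0.157],
    [45,-0.004,0.012,0,0,0,-0.157],
  ],
)

```text
time_s: 9.15
ee_pos: [0.5361, 0.1398, 0.2752]
eef_rot: [-3.141, -0.001, 2.53]
force: [-0.5, -0.5, 0.4]
grip_width: 0.0424
grip_force: 0.0
```

Emit:
servo_tool(
  plan=[
    [45,-0.006,0.011,0,0,0,-0.158],
    [45,-0.008,0.011,0,0,0,-0.157],
    [45,-0.01,0.008,0,0,0,-0.157],
    [45,-0.01,0.008,0,0,0,-0.157],
    [45,0,0,0.034,0,0,0],
    [45,0,0,0.034,0,0,0],
    [45,0,0,0.034,0,0,0],
    [45,0,0,0.033,0,0,0],
  ],
)

```text
time_s: 10.15
ee_pos: [0.5818, 0.1625, 0.1391]
eef_rot: [-3.141, -0.001, -3.129]
force: [0.2, 0.5, -0.4]
grip_width: 0.0422
grip_force: 0.0
```

Emit:
servo_tool(
  plan=[
    [0,0,0,0,0,0,0],
    [0,0,0,0,0,0,0],
    [0,0,0,0,0,0,0],
    [0,0,0,0,0,0,0],
    [0,0,0,0,0,0,0],
    [0,0,0,0,0,0,0],
    [0,0,0,0,0,0,0],
    [0,0,0,0,0,0,0],
  ],
  force=20,
)

```text
time_s: 11.15
ee_pos: [0.5827, 0.1666, 0.1421]
eef_rot: [3.135, 0.003, -3.128]
force: [2.3, 25.1, -3.9]
grip_width: 0.0134
grip_force: 20.0
```

```bash
python3 look.py t2; python3 - <<'E'
from h import *
c=cam("scene"); x=cv2.resize(c["pixels"][130:330,240:480],None,fx=3,fy=3,interpolation=cv2.INTER_CUBIC); cv2.imwrite("pics/s2.png",x[...,::-1])
E
```

```text
yel [359.6 159.4] 15 w [ 0.7335 -0.1524] ch [ 0.1482 -0.0454] phi -107.0 r 0.155 dep [ 0.734 -0.153  0.105]
yel [303.9 180.4] 16 w [0.6707 0.0191] ch [0.0882 0.1271] phi -34.8 r 0.155 dep [0.672 0.019 0.104]
yel [397.7 205.8] 16 w [ 0.5888 -0.2644] ch [ 0.0018 -0.1551] phi -179.3 r 0.155 dep [ 0.59  -0.265  0.103]
yel [306.5 240.2] 13 w [0.4885 0.0125] ch [-0.094   0.1234] phi 37.3 r 0.155 dep [0.489 0.012 0.104]
yel [365.1 256.4] 13 w [ 0.438  -0.1623] ch [-0.1473 -0.0505] phi 108.9 r 0.156 dep [ 0.439 -0.162  0.103]
knob [308.4 203.1] 70 w [5.846e-01 1.000e-04] ch [0.0018 0.1095] phi -0.9 r 0.11 dep [0.586 0.    0.233]
knob [311. 220.] 5 w [ 0.5392 -0.0063] ch [-0.0436  0.1038] phi 22.8 r 0.113 dep [ 0.54  -0.006  0.228]
knob [269.8 246.4] 30 w [0.4705 0.1036] ch [-0.1106  0.2148] phi 27.2 r 0.242 dep [0.471 0.103 0.244]
orange [246.2 167.3] 211 w [0.7251 0.2068] ch [0.1456 0.3139] phi -24.9 r 0.346 dep [0.729 0.214 0.036]
orange [308.8 203.4] 153 w [0.6056 0.0067] ch [0.023  0.1157] phi -11.2 r 0.118 dep [ 0.589 -0.001  0.232]
```

View pics/s2.png

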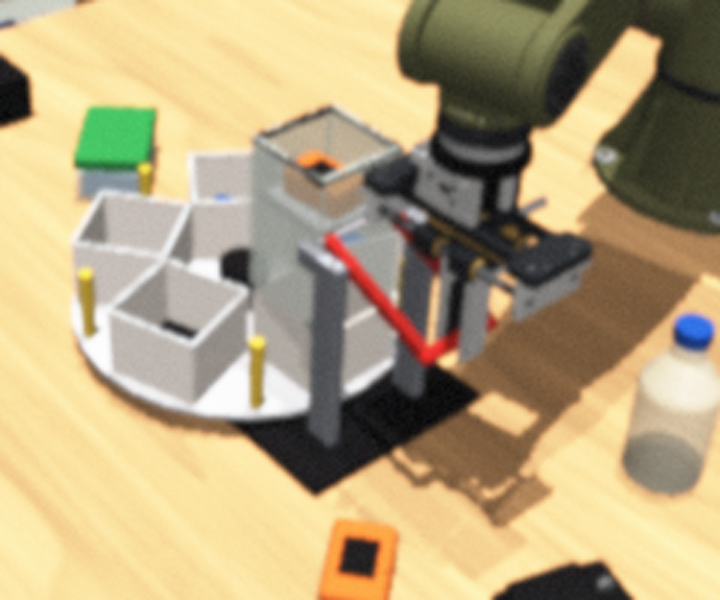

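The crop shows the fingers closed on the red bar at (470,350), the bolt drawn to about 35 mm, and the cartridge still in the hopper at (320,165). Now I swing the door open along the arc.

```bash
cat >> h.py <<'E'
def arc(q0,q1,n,y0=None,z0=None,off=.0):
    # rows along the bar's arc; y0,z0 = current command minus ideal (to be removed)
    f=lambda q:np.array([.130*np.cos(q-.349),.130*np.sin(q-.349)])
    cur=f(q0)+np.array([y0 or 0,z0 or 0])
    for i in range(1,n+1):
        d=(f(q0+(q1-q0)*i/n)-cur).round(3); cur=cur+d; print([0,0,d[0],-d[1],0,0,0],end=",\n" if i%8 else "\n--\n")
    print(cur)
E
python3 - <<'E'
from h import *
arc(0,1.43,24,-.004,-.002)
E
```

```text
[0, 0, np.float64(0.006), np.float64(-0.009), 0, 0, 0],
[0, 0, np.float64(0.002), np.float64(-0.008), 0, 0, 0],
[0, 0, np.float64(0.002), np.float64(-0.007), 0, 0, 0],
[0, 0, np.float64(0.001), np.float64(-0.008), 0, 0, 0],
[0, 0, np.float64(0.001), np.float64(-0.008), 0, 0, 0],
[0, 0, np.float64(-0.0), np.float64(-0.008), 0, 0, 0],
[0, 0, np.float64(-0.0), np.float64(-0.007), 0, 0, 0],
[0, 0, np.float64(-0.001), np.float64(-0.008), 0, 0, 0]
--
[0, 0, np.float64(-0.001), np.float64(-0.008), 0, 0, 0],
[0, 0, np.float64(-0.002), np.float64(-0.007), 0, 0, 0],
[0, 0, np.float64(-0.002), np.float64(-0.008), 0, 0, 0],
[0, 0, np.float64(-0.003), np.float64(-0.007), 0, 0, 0],
[0, 0, np.float64(-0.003), np.float64(-0.007), 0, 0, 0],
[0, 0, np.float64(-0.003), np.float64(-0.007), 0, 0, 0],
[0, 0, np.float64(-0.004), np.float64(-0.007), 0, 0, 0],
[0, 0, np.float64(-0.004), np.float64(-0.006), 0, 0, 0]
--
[0, 0, np.float64(-0.005), np.float64(-0.007), 0, 0, 0],
[0, 0, np.float64(-0.005), np.float64(-0.006), 0, 0, 0],
[0, 0, np.float64(-0.005), np.float64(-0.005), 0, 0, 0],
[0, 0, np.float64(-0.006), np.float64(-0.005), 0, 0, 0],
[0, 0, np.float64(-0.006), np.float64(-0.005), 0, 0, 0],
[0, 0, np.float64(-0.006), np.float64(-0.005), 0, 0, 0],
[0, 0, np.float64(-0.006), np.float64(-0.004), 0, 0, 0],
[0, 0, np.float64(-0.007), np.float64(-0.004), 0, 0, 0]
--
[0.06116297 0.11454543]
```

Emit:
servo_tool(
  plan=[
    [0,0,0.006,-0.009,0,0,0],
    [0,0,0.002,-0.008,0,0,0],
    [0,0,0.002,-0.007,0,0,0],
    [0,0,0.001,-0.008,0,0,0],
    [0,0,0.001,-0.008,0,0,0],
    [0,0,0,-0.008,0,0,0],
    [0,0,0,-0.007,0,0,0],
    [0,0,-0.001,-0.008,0,0,0],
  ],
)

```text
time_s: 12.25
ee_pos: [0.5823, 0.1739, 0.2042]
eef_rot: [3.141, 0.001, -3.129]
force: [5.2, 5.6, -3.7]
grip_width: 0.0134
grip_force: 20.0
```

Emit:
servo_tool(
  plan=[
    [0,0,-0.001,-0.008,0,0,0],
    [0,0,-0.002,-0.007,0,0,0],
    [0,0,-0.002,-0.008,0,0,0],
    [0,0,-0.003,-0.007,0,0,0],
    [0,0,-0.003,-0.007,0,0,0],
    [0,0,-0.003,-0.007,0,0,0],
    [0,0,-0.004,-0.007,0,0,0],
    [0,0,-0.004,-0.006,0,0,0],
  ],
)

```text
time_s: 13.25
ee_pos: [0.5825, 0.1539, 0.2627]
eef_rot: [3.137, 0.003, -3.128]
force: [1.9, 17.9, 7.7]
grip_width: 0.0135
grip_force: 20.0
```

Emit:
servo_tool(
  plan=[
    [0,0,-0.005,-0.007,0,0,0],
    [0,0,-0.005,-0.006,0,0,0],
    [0,0,-0.005,-0.005,0,0,0],
    [0,0,-0.006,-0.005,0,0,0],
    [0,0,-0.006,-0.005,0,0,0],
    [0,0,-0.006,-0.005,0,0,0],
    [0,0,-0.006,-0.004,0,0,0],
    [0,0,-0.007,-0.004,0,0,0],
  ],
)

```text
time_s: 14.25
ee_pos: [0.5828, 0.108, 0.3057]
eef_rot: [3.137, 0.005, -3.127]
force: [-5.0, 14.4, 17.5]
grip_width: 0.013
grip_force: 20.0
```

```bash
python3 look.py t3; python3 - <<'E'
from h import *
print(ctrl.get_obs()["ee_pos"])
c=cam("scene"); x=cv2.resize(c["pixels"][130:330,240:480],None,fx=3,fy=3,interpolation=cv2.INTER_CUBIC); cv2.imwrite("pics/s3.png",x[...,::-1])
E
```

```text
yel [360.9 159.9] 18 w [ 0.7319 -0.1563] ch [ 0.1466 -0.0493] phi -108.6 r 0.155 dep [ 0.732 -0.157  0.102]
yel [304.6 179.1] 17 w [0.6745 0.0169] ch [0.0921 0.1249] phi -36.4 r 0.155 dep [0.675 0.016 0.103]
yel [397.5 207. ] 16 w [ 0.5852 -0.2638] ch [-0.0018 -0.1544] phi 179.3 r 0.154 dep [ 0.585 -0.264  0.103]
yel [305.7 238.9] 13 w [0.4922 0.015 ] ch [-0.0903  0.1259] phi 35.6 r 0.155 dep [0.492 0.014 0.103]
yel [363.4 256.8] 16 w [ 0.437  -0.1574] ch [-0.1483 -0.0456] phi 107.1 r 0.155 dep [ 0.436 -0.158  0.103]
knob [283. 218.] 5 w [0.5455 0.0685] ch [-0.0361  0.1785] phi 11.5 r 0.182 dep [0.546 0.069 0.244]
knob [311. 220.] 5 w [ 0.5392 -0.0063] ch [-0.0436  0.1038] phi 22.8 r 0.113 dep [ 0.54  -0.006  0.227]
orange [243.  161.9] 90 w [0.7428 0.2172] ch [0.1635 0.324 ] phi -26.8 r 0.363 dep [0.745 0.22  0.036]
orange [318.4 207.7] 80 w [ 0.5917 -0.0234] ch [0.0086 0.0859] phi -5.7 r 0.086 dep [ 0.589 -0.023  0.091]
[0.58284742 0.1070381  0.30607272]
```

View pics/s3.png

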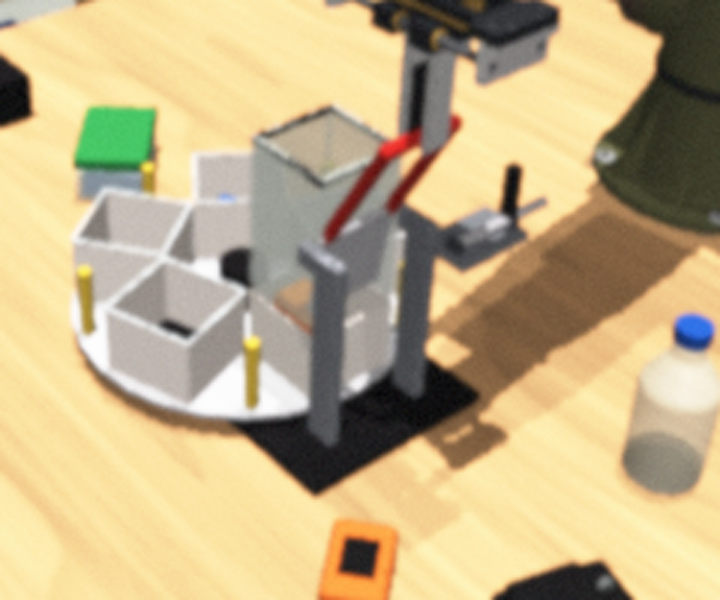

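The crop shows the door open, with the lever up at (400,150) and the knob drawn at (512,190). The cartridge has left the hopper and is in the pocket at about (300,300), possibly standing on end, so I check its extent in 3D.

```bash
python3 - <<'E'
from h import *
c=dict(np.load("pics/t3.npz")); c2=cam("top")
for cc in(c,c2):
    im=cc["pixels"]; hsv=cv2.cvtColor(im,cv2.COLOR_RGB2HSV); P=pts(cc); H,S,V=[hsv[...,i].astype(int) for i in range(3)]
    m=(H>4)&(H<20)&(S>120)&(V>50); m[:190]=0;m[225:]=0;m[:,:292]=0;m[:,:][:,335:]=0
    L=(P[m][:,:2]-C)@R.from_euler("z",TH).as_matrix()[:2,:2]; Q=np.c_[L,P[m][:,2]]*1000
    print(len(Q)); 
    for lo in range(25,110,10):
        s=Q[(Q[:,2]>=lo)&(Q[:,2]<lo+10)]
        if len(s): print(lo,len(s),np.percentile(s,[3,50,97],axis=0).round(0).tolist())
x=cv2.resize(c2["pixels"][180:240,280:360],None,fx=8,fy=8,interpolation=cv2.INTER_CUBIC); cv2.imwrite("pics/c4.png",x[...,::-1])
E
```

```text
141
25 4 [[-12.0, 98.0, 28.0], [-2.0, 100.0, 32.0], [3.0, 100.0, 35.0]]
35 6 [[-14.0, 79.0, 36.0], [-14.0, 86.0, 38.0], [-14.0, 94.0, 40.0]]
45 1 [[-12.0, 72.0, 51.0], [-12.0, 72.0, 51.0], [-12.0, 72.0, 51.0]]
65 3 [[-13.0, 71.0, 67.0], [-13.0, 81.0, 71.0], [19.0, 96.0, 72.0]]
75 11 [[-14.0, 73.0, 76.0], [-14.0, 87.0, 79.0], [16.0, 99.0, 85.0]]
85 114 [[-12.0, 71.0, 86.0], [7.0, 84.0, 91.0], [25.0, 98.0, 94.0]]
95 1 [[-3.0, 93.0, 96.0], [-3.0, 93.0, 96.0], [-3.0, 93.0, 96.0]]
142
25 5 [[-12.0, 98.0, 30.0], [0.0, 100.0, 32.0], [9.0, 101.0, 32.0]]
35 8 [[-14.0, 76.0, 36.0], [-14.0, 86.0, 38.0], [-0.0, 99.0, 42.0]]
45 1 [[-12.0, 72.0, 46.0], [-12.0, 72.0, 46.0], [-12.0, 72.0, 46.0]]
65 3 [[-14.0, 75.0, 68.0], [-14.0, 78.0, 73.0], [-13.0, 96.0, 74.0]]
75 8 [[-14.0, 71.0, 77.0], [-14.0, 83.0, 79.0], [17.0, 93.0, 84.0]]
85 106 [[-12.0, 71.0, 86.0], [7.0, 84.0, 90.0], [25.0, 98.0, 94.0]]
95 11 [[-9.0, 74.0, 95.0], [9.0, 86.0, 96.0], [16.0, 95.0, 98.0]]
```

View pics/c4.png

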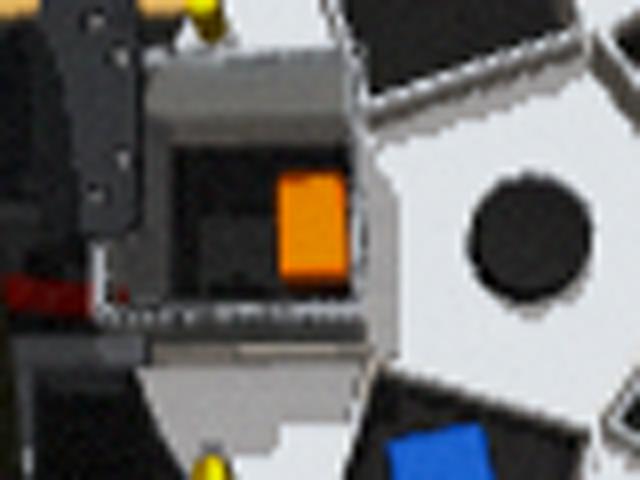

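The crop shows the orange cartridge standing on end at (313,225). It spans changer x -12..26 and y 71..98, with its top at z 92, which is below the pocket rim. It is inside the empty pocket. Now I swing the door shut along the reversed arc.

Emit:
servo_tool(
  plan=[
    [0,0,0.007,0.004,0,0,0],
    [0,0,0.006,0.004,0,0,0],
    [0,0,0.006,0.005,0,0,0],
    [0,0,0.006,0.005,0,0,0],
    [0,0,0.006,0.005,0,0,0],
    [0,0,0.005,0.005,0,0,0],
    [0,0,0.005,0.006,0,0,0],
    [0,0,0.005,0.007,0,0,0],
  ],
)

```text
time_s: 15.4
ee_pos: [0.5826, 0.1522, 0.2624]
eef_rot: [3.141, 0.003, -3.129]
force: [2.8, 3.9, 5.6]
grip_width: 0.0133
grip_force: 20.0
```

Emit:
servo_tool(
  plan=[
    [0,0,0.004,0.006,0,0,0],
    [0,0,0.004,0.007,0,0,0],
    [0,0,0.003,0.007,0,0,0],
    [0,0,0.003,0.007,0,0,0],
    [0,0,0.003,0.007,0,0,0],
    [0,0,0.002,0.008,0,0,0],
    [0,0,0.002,0.007,0,0,0],
    [0,0,0.001,0.008,0,0,0],
  ],
)

```text
time_s: 16.4
ee_pos: [0.5825, 0.1736, 0.2034]
eef_rot: [-3.142, 0.001, -3.13]
force: [5.6, 2.4, 3.5]
grip_width: 0.0136
grip_force: 20.0
```

Emit:
servo_tool(
  plan=[
    [0,0,0.001,0.008,0,0,0],
    [0,0,0,0.007,0,0,0],
    [0,0,0,0.008,0,0,0],
    [0,0,-0.001,0.008,0,0,0],
    [0,0,-0.001,0.008,0,0,0],
    [0,0,-0.002,0.007,0,0,0],
    [0,0,-0.002,0.008,0,0,0],
    [0,0,-0.002,0.008,0,0,0],
  ],
)

```text
time_s: 17.4
ee_pos: [0.5824, 0.1677, 0.1411]
eef_rot: [3.14, 0.001, -3.129]
force: [6.2, 8.0, 0.9]
grip_width: 0.0132
grip_force: 20.0
```

Emit:
servo_tool(
  plan=[
    [0,0,0,0.002,0,0,0],
    [0,0,-0.001,0.003,0,0,0],
    [0,0,0,0,0,0,0],
    [0,0,0,0,0,0,0],
    [0,0,0,0,0,0,0],
    [0,0,0,0,0,0,0],
    [0,0,0,0,0,0,0],
    [0,0,0,0,0,0,0],
  ],
)

```text
time_s: 18.4
ee_pos: [0.5827, 0.1668, 0.1379]
eef_rot: [3.139, 0.002, -3.129]
force: [1.8, 8.8, 12.5]
grip_width: 0.0135
grip_force: 20.0
```

Emit:
servo_tool(
  plan=[
    [45,0,0,0,0,0,0],
    [45,0,0,0,0,0,0],
    [45,0,0,0,0,0,0],
    [45,0,0,-0.028,0,0,0],
    [45,0,0,-0.028,0,0,0],
    [45,0,0,-0.028,0,0,0],
    [45,0,0,-0.028,0,0,0],
    [45,0,0,-0.028,0,0,0],
  ],
)

```text
time_s: 19.4
ee_pos: [0.582, 0.1654, 0.2771]
eef_rot: [-3.141, -0.001, -3.13]
force: [-0.4, 0.3, 0.2]
grip_width: 0.0423
grip_force: 0.0
```

```bash
cat > red.py <<'E'
from h import *
for n in("pics/top0.npz",None):
    c=dict(np.load(n)) if n else cam("top")
    P=pts(c);hsv=cv2.cvtColor(c["pixels"],cv2.COLOR_RGB2HSV);H,S,V=[hsv[...,i].astype(int) for i in range(3)]
    m=((H<5)|(H>175))&(S>170)&(V>80); m[:,:240]=0;m[:,330:]=0;m[:188]=0;m[225:]=0
    Q=P[m]; b=Q[Q[:,1]>np.nanpercentile(Q[:,1],70)]; print(m.sum(),np.nonzero(m)[1].min(),np.nanmedian(b,0).round(4))
    # lever slope on the arms
    a=Q[(Q[:,1]>.05)&(Q[:,1]<.15)]; print(len(a),"slope deg",np.degrees(np.arctan(np.polyfit(a[:,1],a[:,2],1)[0])).round(2))
E
python3 red.py; python3 look.py t5; python3 - <<'E'
from h import *
print(ctrl.get_obs()["ee_pos"],ctrl.get_obs()["force"])
k=np.r_[.4705,.104,.285]; k2=k.copy(); k2[2]=.212
plan([(k,down(0),10,45),(k2,down(0),3,45),(k2,down(0),3,0)])
E
```

```text
350 251 [0.5848 0.1659 0.1625]
223 slope deg -23.84
168 256 [0.5505 0.1193 0.178 ]
165 slope deg -18.85
yel [360.9 159.9] 18 w [ 0.7319 -0.1563] ch [ 0.1466 -0.0493] phi -108.6 r 0.155 dep [ 0.732 -0.157  0.102]
yel [304.6 179.1] 17 w [0.6745 0.0169] ch [0.0921 0.1249] phi -36.4 r 0.155 dep [0.675 0.016 0.103]
yel [397.5 207. ] 16 w [ 0.5852 -0.2638] ch [-0.0018 -0.1544] phi 179.3 r 0.154 dep [ 0.585 -0.264  0.103]
yel [305.8 239.2] 13 w [0.4913 0.0148] ch [-0.0912  0.1257] phi 36.0 r 0.155 dep [0.492 0.014 0.103]
yel [363.4 256.8] 16 w [ 0.437  -0.1574] ch [-0.1483 -0.0456] phi 107.1 r 0.155 dep [ 0.436 -0.158  0.103]
knob [269.7 246.8] 29 w [0.4694 0.1039] ch [-0.1117  0.2151] phi 27.4 r 0.242 dep [0.469 0.104 0.243]
orange [250.3 169.1] 175 w [0.7189 0.1934] ch [0.1392 0.3007] phi -24.9 r 0.331 dep [0.718 0.194 0.036]
[0.5828222  0.16561913 0.27919794] [-0.31263592  0.04627967 -1.00703252]
[45, 0.011, -0.006, -0.001, 0.0, 0.0, 0.157],
[45, 0.011, -0.008, 0.0, 0.001, 0.0, 0.156],
[45, 0.008, -0.009, -0.001, 0.0, 0.001, 0.157],
[45, 0.008, -0.01, 0.0, 0.001, 0.0, 0.157],
[45, 0.005, -0.012, -0.001, 0.0, 0.0, 0.156],
[45, 0.004, -0.012, -0.001, 0.0, 0.001, 0.157],
[45, 0.002, -0.013, 0.0, 0.001, 0.0, 0.157],
[45, 0.0, -0.013, -0.001, 0.0, 0.0, 0.156]
--
[45, -0.002, -0.012, 0.0, 0.0, 0.0, 0.157],
[45, -0.005, -0.012, -0.001, 0.001, 0.001, 0.157],
[45, 0.0, 0.0, 0.024, 0.0, 0.0, 0.0],
[45, 0.0, 0.0, 0.025, 0.0, 0.0, 0.0],
[45, 0.0, 0.0, 0.024, 0.0, 0.0, 0.0],
[0, 0.0, 0.0, 0.0, 0.0, 0.0, 0.0],
[0, 0.0, 0.0, 0.0, 0.0, 0.0, 0.0],
[0, 0.0, 0.0, 0.0, 0.0, 0.0, 0.0]
--
rows 16 end [0.4709 0.1038 0.2119]
```

Emit:
servo_tool(
  plan=[
    [45,0.011,-0.006,-0.001,0,0,0.157],
    [45,0.011,-0.008,0,0,0,0.156],
    [45,0.008,-0.009,-0.001,0,0,0.157],
    [45,0.008,-0.01,0,0,0,0.157],
    [45,0.005,-0.012,-0.001,0,0,0.156],
    [45,0.004,-0.012,-0.001,0,0,0.157],
    [45,0.002,-0.013,0,0,0,0.157],
    [45,0,-0.013,-0.001,0,0,0.156],
  ],
)

```text
time_s: 20.5
ee_pos: [0.4912, 0.1161, 0.2801]
eef_rot: [-3.14, -0.0, 1.896]
force: [0.0, 0.4, 0.9]
grip_width: 0.0424
grip_force: 0.0
```

Emit:
servo_tool(
  plan=[
    [45,-0.002,-0.012,0,0,0,0.157],
    [45,-0.005,-0.012,-0.001,0,0,0.157],
    [45,0,0,0.024,0,0,0],
    [45,0,0,0.025,0,0,0],
    [45,0,0,0.024,0,0,0],
    [0,0,0,0,0,0,0],
    [0,0,0,0,0,0,0],
    [0,0,0,0,0,0,0],
  ],
)

```text
time_s: 21.5
ee_pos: [0.4705, 0.1037, 0.2102]
eef_rot: [3.141, -0.0, 1.587]
force: [-1.1, -0.9, 1.3]
grip_width: 0.0158
grip_force: 6.3
```

```bash
python3 red.py; python3 - <<'E'
from h import *
c=cam("scene"); P=pts(c);hsv=cv2.cvtColor(c["pixels"],cv2.COLOR_RGB2HSV);H,S,V=[hsv[...,i].astype(int) for i in range(3)]
for cc in(dict(np.load("pics/scene0.npz")),c):
    hsv=cv2.cvtColor(cc["pixels"],cv2.COLOR_RGB2HSV);H,S,V=[hsv[...,i].astype(int) for i in range(3)]
    m=((H<5)|(H>175))&(S>170)&(V>80); m[:180]=0;m[270:]=0;m[:,:350]=0;m[:,430:]=0
    v,u=np.nonzero(m); print(len(v),"lowest",v.max(),u[v==v.max()].mean(),"right",u.max(),v[u==u.max()].mean())
E
```

```text
350 251 [0.5848 0.1659 0.1625]
223 slope deg -23.84
239 251 [0.6025 0.1639 0.1633]
167 slope deg -19.62
465 lowest 251 383.0 right 404 236.5
512 lowest 251 382.5 right 405 237.5
```

Emit:
servo_tool(
  plan=[
    [0,0,0.007,0,0,0,0],
    [0,0,0.008,0,0,0,0],
    [0,0,0.008,0,0,0,0],
    [0,0,0.008,0,0,0,0],
    [0,0,0.007,0,0,0,0],
    [0,0,0,0,0,0,0],
    [0,0,0,0,0,0,0],
    [0,0,0,0,0,0,0],
  ],
)

```text
time_s: 22.6
ee_pos: [0.509, 0.1038, 0.2102]
eef_rot: [3.14, 0.001, 1.586]
force: [-2.3, -3.7, 8.1]
grip_width: 0.0156
grip_force: 20.0
```

Emit:
servo_tool(
  plan=[
    [45,0,0,0,0,0,0],
    [45,0,0,0,0,0,0],
    [45,0,0,0,0,0,0],
    [45,0,0,-0.016,0,0,0],
    [45,0,0,-0.016,0,0,0],
    [45,0,0,-0.016,0,0,0],
    [45,0,0,-0.016,0,0,0],
    [45,0,0,-0.016,0,0,0],
  ],
)

```text
time_s: 23.6
ee_pos: [0.5083, 0.1043, 0.2907]
eef_rot: [3.141, -0.0, 1.587]
force: [0.2, -0.8, -0.2]
grip_width: 0.0425
grip_force: 0.0
```

```bash
python3 look.py t6|grep -v orange; python3 - <<'E'
from h import *
a=np.radians(107.2); p=np.r_[.437,-.1575,.28]; p2=p.copy(); p2[2]=.067
plan([(p,tang(a),11,45),(p2,tang(a),5,45)])
E
```

```text
yel [360.9 159.8] 17 w [ 0.7323 -0.1565] ch [ 0.147  -0.0494] phi -108.6 r 0.155 dep [ 0.733 -0.157  0.103]
yel [304.5 179. ] 16 w [0.6749 0.0172] ch [0.0924 0.1251] phi -36.5 r 0.156 dep [0.675 0.017 0.103]
yel [397.6 206.9] 17 w [ 0.5855 -0.264 ] ch [-0.0014 -0.1546] phi 179.5 r 0.155 dep [ 0.585 -0.265  0.103]
yel [305.5 239.2] 13 w [0.4916 0.0155] ch [-0.0909  0.1263] phi 35.7 r 0.156 dep [0.492 0.015 0.102]
yel [363.5 256.7] 15 w [ 0.4372 -0.1576] ch [-0.148  -0.0459] phi 107.2 r 0.155 dep [ 0.436 -0.159  0.103]
knob [311. 220.] 5 w [ 0.5392 -0.0063] ch [-0.0436  0.1038] phi 22.8 r 0.113 dep [ 0.54  -0.006  0.228]
[45, -0.024, -0.007, 0.001, 0.0, 0.0, 0.116],
[45, -0.024, -0.004, 0.001, 0.0, 0.0, 0.115],
[45, -0.025, -0.001, 0.001, 0.001, -0.001, 0.116],
[45, -0.024, 0.001, 0.002, 0.0, 0.0, 0.115],
[45, -0.025, 0.005, 0.001, 0.0, 0.0, 0.116],
[45, -0.023, 0.007, 0.001, 0.0, 0.0, 0.115],
[45, -0.023, 0.01, 0.001, 0.0, -0.001, 0.116],
[45, -0.021, 0.012, 0.001, 0.001, 0.0, 0.115]
--
[45, -0.02, 0.015, 0.001, 0.0, 0.0, 0.116],
[45, -0.018, 0.017, 0.002, 0.0, 0.0, 0.115],
[45, -0.016, 0.019, 0.001, 0.0, 0.0, 0.116],
[45, 0.0, 0.0, 0.042, 0.0, 0.0, 0.0],
[45, 0.0, 0.0, 0.043, 0.0, 0.0, 0.0],
[45, 0.0, 0.0, 0.042, 0.0, 0.0, 0.0],
[45, 0.0, 0.0, 0.043, 0.0, 0.0, 0.0],
[45, 0.0, 0.0, 0.043, 0.0, 0.0, 0.0]
--
rows 16 end [ 0.4374 -0.1578  0.0667]
```

Emit:
servo_tool(
  plan=[
    [45,-0.024,-0.007,0.001,0,0,0.116],
    [45,-0.024,-0.004,0.001,0,0,0.115],
    [45,-0.025,-0.001,0.001,0,0,0.116],
    [45,-0.024,0.001,0.002,0,0,0.115],
    [45,-0.025,0.005,0.001,0,0,0.116],
    [45,-0.023,0.007,0.001,0,0,0.115],
    [45,-0.023,0.01,0.001,0,0,0.116],
    [45,-0.021,0.012,0.001,0,0,0.115],
  ],
)

```text
time_s: 24.65
ee_pos: [0.4561, -0.0867, 0.2806]
eef_rot: [-3.142, -0.0, 0.659]
force: [0.2, 0.2, -0.5]
grip_width: 0.042
grip_force: 0.0
```

Emit:
servo_tool(
  plan=[
    [45,-0.02,0.015,0.001,0,0,0.116],
    [45,-0.018,0.017,0.002,0,0,0.115],
    [45,-0.016,0.019,0.001,0,0,0.116],
    [45,0,0,0.042,0,0,0],
    [45,0,0,0.043,0,0,0],
    [45,0,0,0.042,0,0,0],
    [45,0,0,0.043,0,0,0],
    [45,0,0,0.043,0,0,0],
  ],
)

```text
time_s: 25.65
ee_pos: [0.4368, -0.1579, 0.0623]
eef_rot: [3.141, -0.0, 0.316]
force: [0.9, -0.3, -0.4]
grip_width: 0.0423
grip_force: 0.0
```

Emit:
servo_tool(
  plan=[
    [0,0,0,0,0,0,0],
    [0,0,0,0,0,0,0],
    [0,0,0,0,0,0,0],
    [0,0,0,0,0,0,0],
    [0,0,0,0,0,0,0],
    [0,0,0,0,0,0,0],
    [0,0,0,0,0,0,0],
    [0,0,0,0,0,0,0],
  ],
  force=15,
)

```text
time_s: 26.65
ee_pos: [0.4376, -0.1582, 0.065]
eef_rot: [3.14, -0.002, 0.316]
force: [-1.7, 0.1, 8.1]
grip_width: 0.0136
grip_force: 15.0
```

```bash
python3 look.py t7|grep knob; python3 - <<'E'
from h import *
a=np.radians(107.2); p=ctrl.get_obs()["ee_pos"]
l=R.from_euler("z",-TH).as_matrix()[:2,:2]@(p[:2]-C); print(np.degrees(np.arctan2(-l[0],l[1])),np.hypot(*l))
E
```

```text
knob [311. 220.] 5 w [ 0.5392 -0.0063] ch [-0.0436  0.1038] phi 22.8 r 0.113 dep [ 0.54  -0.006  0.228]
knob [269.8 231.7] 26 w [0.5094 0.1038] ch [-0.0717  0.2144] phi 18.5 r 0.226 dep [0.509 0.103 0.244]
107.44996056593159 0.1548320779577173
```

Emit:
servo_tool(
  plan=[
    [0,0.0002,0.0081,0,0,0,-0.0525],
    [0,0.0002,0.0081,0,0,0,-0.0525],
    [0,0.0002,0.0081,0,0,0,-0.0525],
    [0,0.0002,0.0081,0,0,0,-0.0525],
    [0,0.0002,0.0081,0,0,0,-0.0525],
    [0,0.0002,0.0081,0,0,0,-0.0525],
    [0,0.0002,0.0081,0,0,0,-0.0525],
    [0,0.0002,0.0081,0,0,0,-0.0525],
  ],
)

```text
time_s: 27.7
ee_pos: [0.4705, -0.2135, 0.0651]
eef_rot: [3.139, -0.003, 0.738]
force: [5.8, 7.4, 4.2]
grip_width: 0.0138
grip_force: 15.0
```

Emit:
servo_tool(
  plan=[
    [0,0.0002,0.0081,0,0,0,-0.0525],
    [0,0.0002,0.0081,0,0,0,-0.0525],
    [0,0.0002,0.0081,0,0,0,-0.0525],
    [0,0.0002,0.0081,0,0,0,-0.0525],
    [0,0.0002,0.0081,0,0,0,-0.0525],
    [0,0.0002,0.0081,0,0,0,-0.0525],
    [0,0.0002,0.0081,0,0,0,-0.0525],
    [0,0.0002,0.0081,0,0,0,-0.0525],
  ],
)

```text
time_s: 28.7
ee_pos: [0.5226, -0.2503, 0.0651]
eef_rot: [3.139, -0.002, 1.158]
force: [4.7, 11.5, 6.0]
grip_width: 0.0136
grip_force: 15.0
```

```bash
python3 - <<'E'
from h import *
o=ctrl.get_obs(); p=o["ee_pos"]
l=R.from_euler("z",-TH).as_matrix()[:2,:2]@(p[:2]-C); print(p,o["force"],np.degrees(np.arctan2(-l[0],l[1])),np.hypot(*l))
a=np.radians(180)
plan([(peg(a-.315*(1-i/3)/1,p[2]) if 0 else peg(a,p[2]),tang(a),1,0) for i in [3]])
E
```

```text
[ 0.52258427 -0.25033963  0.06506287] [ 4.74444836 11.45057335  5.99686773] 155.36706133148445 0.15394004342592665
[0, 0.013, 0.065, 0.0, 0.003, -0.001, -0.429],
rows 1 end [ 0.5873 -0.2645  0.0652]
```

Emit:
servo_tool(
  plan=[
    [0,0.0002,0.0083,0,0,0,-0.0535],
    [0,0.0002,0.0083,0,0,0,-0.0535],
    [0,0.0002,0.0083,0,0,0,-0.0535],
    [0,0.0002,0.0083,0,0,0,-0.0535],
    [0,0.0002,0.0083,0,0,0,-0.0535],
    [0,0.0002,0.0083,0,0,0,-0.0535],
    [0,0.0002,0.0083,0,0,0,-0.0535],
    [0,0.0002,0.0083,0,0,0,-0.0535],
  ],
)

```text
time_s: 29.7
ee_pos: [0.5866, -0.263, 0.0651]
eef_rot: [3.14, -0.002, 1.586]
force: [-5.4, 13.1, 9.7]
grip_width: 0.014
grip_force: 15.0
```

Emit:
servo_tool(
  plan=[
    [45,0,0,0,0,0,0],
    [45,0,0,0,0,0,0],
    [45,0,0,0,0,0,0],
    [45,0,0,-0.03,0,0,0],
    [45,0,0,-0.04,0,0,0],
    [45,0,0,-0.04,0,0,0],
    [45,0,0,-0.04,0,0,0],
    [45,0,0,-0.04,0,0,0],
  ],
)

```text
time_s: 30.7
ee_pos: [0.5853, -0.2648, 0.2549]
eef_rot: [3.142, 0.0, 1.583]
force: [-0.8, -0.7, -0.5]
grip_width: 0.0425
grip_force: 0.0
```

```bash
python3 look.py t8; python3 red.py; python3 - <<'E'
from h import *
print(ctrl.get_obs()["ee_pos"],ctrl.get_obs()["force"])
c=dict(np.load("pics/t8.npz")); im=c["pixels"]; x=cv2.resize(im[145:270,240:410],None,fx=4.5,fy=4.5,interpolation=cv2.INTER_CUBIC); cv2.imwrite("pics/c8.png",x[...,::-1])
E
```

```text
yel [360.7 160. ] 18 w [ 0.7315 -0.1556] ch [ 0.1463 -0.0486] phi -108.4 r 0.154 dep [ 0.731 -0.157  0.102]
yel [304.6 179.2] 16 w [0.6741 0.017 ] ch [0.0916 0.1249] phi -36.3 r 0.155 dep [0.675 0.017 0.102]
yel [305.8 239.2] 11 w [0.4915 0.0146] ch [-0.091   0.1255] phi 36.0 r 0.155 dep [0.492 0.014 0.102]
yel [363.8 256.6] 14 w [ 0.4373 -0.1584] ch [-0.148  -0.0466] phi 107.5 r 0.155 dep [ 0.436 -0.159  0.104]
knob [269.9 231.8] 26 w [0.509  0.1034] ch [-0.0721  0.214 ] phi 18.6 r 0.226 dep [0.509 0.104 0.243]
orange [247.  169.9] 274 w [0.7164 0.2042] ch [0.1369 0.3114] phi -23.7 r 0.34 dep [0.719 0.207 0.036]
orange [337.5 234.9] 72 w [ 0.5048 -0.0825] ch [-0.0793  0.0282] phi 70.4 r 0.084 dep [ 0.503 -0.084  0.091]
350 251 [0.5848 0.1659 0.1625]
223 slope deg -23.84
356 251 [0.5847 0.1646 0.1634]
229 slope deg -18.51
[ 0.58645649 -0.26533946  0.25855751] [ 1.03762366  0.30259274 -0.08874099]
```

View pics/c8.png

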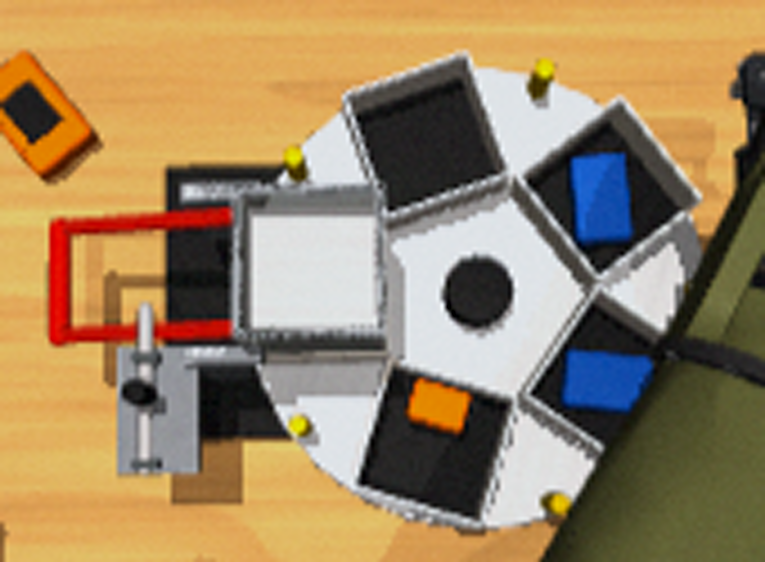

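The crop shows:
- The orange cartridge inside its pocket at (440,405), one click on.
- The hopper floor shut, at (315,265).
- The bolt rod across the near arm of the lever at (145,320), with the knob home.
- The arm clear of everything.

The lever bar is back within about 1 mm of its shut position.

```bash
python3 -c "
from station import ctrl
print(ctrl.hand_in())"
```

```text
the job is handed in; nothing more can be done
None
```

I finished every step and handed the job in at about 31 s of the 72 s; no verdict came back, so the result rests on my last camera check. It shows the cartridge in its pocket one click on (standing on end), the door shut, the bolt home and the arm clear.

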